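Feel for the hidden notch and release the disc drawer

ROBOT

A 7-joint arm with a two-finger parallel gripper is mounted at the origin on a cart in front of the work surface, level with it; the furniture and walls round the work are solid. World frame = base frame: x ahead of the robot, y to its left, z up, the work surface at z = 0. Lengths are in m, angles in rad, forces in N, time in s.
With the tool pointing down it reaches from about 0.35 to 0.9 m from the base axis. Payload 7.2 kg.
Tool frame: the origin (TCP) lies at the very end of the fingers, on their centre line; the grasp point (between the pads) lies 19 mm behind it; z points along the fingers, y is the line along which they close (so a half turn about z gives the same grasp; the last joint's range is limited). The gripper opens to 85 mm and grips with 20 to 120 N. Pads are 22 mm wide; open, the fingers measure 114 mm over their backs; the gripper's body (76 mm by 85 mm) begins 54 mm behind the grasp point. The pads swing forward as they close: fully open they stand 13 mm farther back than shut.
Start: joints at [1.158, 0.411, -0.013, 1.596, 0.006, 1.134, -0.082], TCP at [0.211, -0.588, 0.231] pointing down, gripper open.
Joint ranges: [-2.95, 2.95], [-0.29, 1.99], [-1.47, 1.44], [0.14, 2.54], [-1.03, 4.17], [0.13, 1.85], [-2.86, 2.86]. Speed limits (rad/s): [2.39, 2.39, 3.01, 3.01, 3.14, 3.14, 3.14].

INTERFACE

Orientations are given as a rotation vector (axis times angle).
In Python, from cell import r, vision gives the robot as it stands.
- The arm moves only by the tool arm_command, never from a script. Its arguments are lists of equal length, an entry for each row: "translation": the shift along the tool's x, y, z in units of 30 mm (1.0 is 30 mm), a list of three; "spin": the turn about the tool's z in units of 6 degrees (1.0 is 6 degrees); "claw": the opening, from 0 (shut) to 1 (fully open). A call has 1 to 20 rows; each row is the pose to reach, as a shift and turn from the pose commanded when the call began, along the tool's axes at that moment; what a row does not reach only later rows make up. A row lasts 1/12 s, in which the tool goes at most 41.7 mm and 7.16 degrees, less where a joint would pass 70% of its speed; a pose out of reach is approached as far as the arm can. A call with a gripper value outside its range is refused whole. The fingers move at their own pace and stop on an object; the grip force is fixed at half the most. Time passes only in rows, so rows that repeat a pose let the fingers close. It gives the time, the measured TCP pose, the force, the opening and the grip force at its end, in the units of the state.
- r.read_state(): the state, without advancing time (a new reading comes with each control period).
- vision.capture(name): name is "scene" or "top" or "wrist"; returns a dict with "frame" (400x640x3 uint8, red, green, blue), "intrinsics" (3x3 intrinsics, pixels), "k1" (the pictures are not rectified: a ray, as slopes to the right and down, at radius r is drawn at 1 + k1 r^2 times it, then the intrinsics apply), "rvec" (rotation vector, rad) and "tvec" (3), from world to camera coordinates, as OpenCV has them; the wrist camera has in their place "mount" (4x4, takes a point from camera to tool coordinates, whose origin is the TCP and whose axes are the flange's). Camera axes: x right, y down, z forward; pixel columns grow to the right and rows downward; lengths in m; the calibration is good to about 2 mm. A picture is of the moment at which its call begins: read the wrist's pose just before it. There is no depth.
- r.close_job(): hands the job in; it is judged then, once.
The state is a dict: "time_s": time; "joint_positions": joint angles; "qvel": joint speeds; "joint_efforts": joint torques, N m; "tcp_pos": TCP position; "orientation": TCP orientation; "wrist_force": force on the tool from outside, world axes, zero at the start; "moment": the same for the moment, N m; "width": opening from 0.0 (shut) to 1.0 (fully open); "gripper_force": force on a finger pad.
Only numpy, scipy, OpenCV 4.12 (cv2) and the standard library are available. Lean on these libraries where they do the work, as an engineer would, in place of code of your own. Each camera call takes 0.05 s, during which the arm holds its last target. There are 200 camera calls.

TASK

The drawer of the blue abrasive-disc box is locked by a catch in a notch hidden somewhere under the raised dark edge along the box's front top. With a fingertip, touch the yellow end of that edge first, then feel your way along the edge until a piece of it gives under light pressure, and press down inside there, as far as it goes, so that the catch is fully home and the drawer kicks ajar; then take the finger away. Grasp nothing, do not touch the drawer, do not press anything with great force, and leave the things on and around the box where they are.

Things in the scene. Friction and masses are not known exactly. Their poses are not given: they have to be found in the camera images.
- disc_box: blue steel box bolted to the bench (cannot move), 180 mm deep, 300 mm wide, lid plate 70 mm above the bench; turned up to 15 degrees. Origin: centre of its underside; x from its front to its back, y to its left seen from the robot, z up. A raised straight edge 30 mm wide (box x -90 to -60 mm) runs along its front top, its level top 94 mm above the bench
- edge_top (a point): middle of the edge's top, on its centre line (box x -75, y 0, z 94 mm). Left to right: yellow end piece (box y 150 to 102 mm), five dark pieces that look alike, 48 mm long (centres at y 78, 30, -18, -66, -114 mm), a 12 mm dark end stop. One of the five, another each time, not to be told by eye, is a sprung cover over the notch; all else is rigid
- edge_right (a point): point on the edge's top centre line where the fifth dark piece meets the right end stop (box x -75, y -138, z 94 mm). The pushed-in cover, wherever it is, leaves a notch 48 mm long between rigid neighbours, 30 mm wide, open to front and back, 12 mm deep when fully pressed
- end_piece: yellow left end piece of the edge, 30 x 48 mm, rigid; origin: on the centre line of the edge, at the middle of this piece, 34 mm below its top; axes as the box's
- cover (a joint): how far the sprung cover over the hidden notch is pushed straight down, m: 0 flush with the edge, 0.006 resting on the unpressed catch (1 to 2 N up to there), 0.012 when the catch is fully home; it springs back to 0 when let go
- catch (a joint): how far the catch inside the notch is pressed, m: 0 locked, 0.006 fully home (its stop). With the cover's spring it takes 7 to 10 N at the cover to move, and it stays where it is left
- drawer (a joint): how far the handleless grey drawer in the box's front, below the edge, has come out toward the robot, m: 0 shut; it is driven by the catch, 5 mm for each mm, to 0.030
- sanding_block_cork: brown cork sanding block with red abrasive, 62 x 112 x 37 mm, standing loose on top of the disc box well behind the edge; origin: centre of its underside
- marker_red: white felt marker with red cap, 16 x 120 x 17 mm, lying loose on top of the disc box behind the edge; origin: centre of its underside
- tape_measure: yellow pocket tape measure, 35 x 82 x 62 mm, loose on the bench left of the box; origin: centre of its underside
- hardener_tube: white and red squeezed tube, 33 x 94 x 21 mm, loose on the bench right of the box; origin: centre of its underside
- filament_tape: grey roll of tape, 90 mm across, 48 mm high, loose on the bench behind the box; origin: centre of its underside.

How it is judged:
By the outcome, as a careful person would: the job done as asked, in the order asked, and still so for the second after the job is handed in, with the robot touching nothing.
It also fails if it takes over 64 s, if anything falls off the work surface, if the arm or the gripper's body presses on something with over 40 N, if the wrist force passes 120 N, or if a joint passes its speed limit or range.

## Working session

There is one attempt and no reset: what is moved stays moved. The work goes in short steps, Python scripts to look and compute and a tool call to move; the robot and the scene stay as the last step left them, time stands still between calls to the robot, and variables do not carry over. Pictures are saved under pics/ and viewed, at most 10 in all, crops included, and the job is handed in when it is done.

Besides the shell and the picture viewer there is one more tool, called after ">>>" as name([rows], argument=value, ...), one row to a line, values as JSON. arm_command: Moves the arm, as the interface text tells. Its arguments: {"type":"object","properties":{"translation":{"type":"array","items":{"type":"array","items":{"type":"number"}}},"spin":{"type":"array","items":{"type":"number"}},"claw":{"type":"array","items":{"type":"number"}}},"required":["translation","spin","claw"]}

```bash
mkdir -p pics; python3 - <<'E'
from cell import r, vision
import cv2,json
s=r.read_state(); print({k:s[k] for k in('time_s','tcp_pos','orientation','wrist_force','width')})
for n in('scene','top'):
    c=vision.capture(n); cv2.imwrite(f'pics/{n}0.png',c['frame'][:,:,::-1]); print(n,c['intrinsics'],c['k1'],c['rvec'],c['tvec'])
E
```

```text
{'time_s': 0.0, 'tcp_pos': array([ 0.21104488, -0.58777608,  0.2304619 ]), 'orientation': array([-3.09349698e+00, -5.38768062e-01,  6.11154003e-04]), 'wrist_force': array([ 0.56972479, -0.56488679,  0.66409316]), 'width': 1.0005775779626158}
scene [[386.18047744   0.         323.05303361]
 [  0.         386.18047744 202.5112691 ]
 [  0.           0.           1.        ]] -0.08133834488967841 [ 1.05568118 -2.25698469  1.17895706] [0.41785075 0.31054044 0.74808997]
top [[387.66504446   0.         318.63119294]
 [  0.         387.66504446 198.62863887]
 [  0.           0.           1.        ]] -0.05453753755573674 [ 2.15148704 -2.09574253  0.1876797 ] [0.02137774 0.58401591 1.02443743]
```

View pics/scene0.png

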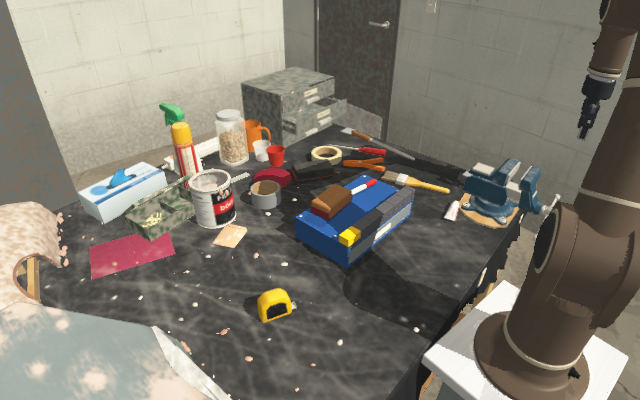

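View pics/top0.png

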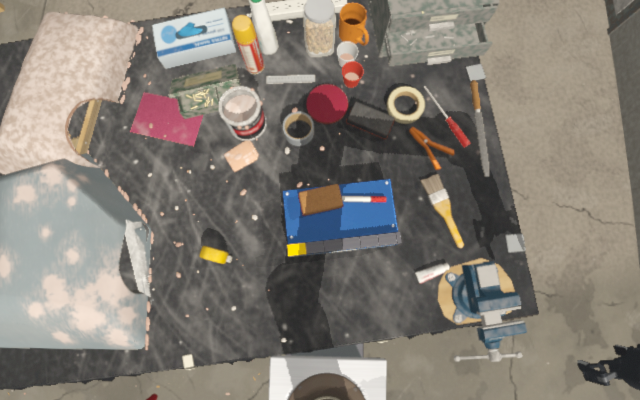

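```bash
cat > h.py <<'E'
import numpy as np, cv2
from cell import r, vision
def ray(c,px):
    K=c['intrinsics']; d=np.array([c['k1'],0,0,0,0.])
    p=cv2.undistortPoints(np.float64(px).reshape(-1,1,2),K,d)[:,0]
    R=cv2.Rodrigues(np.float64(c['rvec']))[0]; o=-R.T@np.ravel(c['tvec'])
    return o,np.c_[p,np.ones(len(p))]@R
def plane(c,px,z):
    o,d=ray(c,px); return o+d*((z-o[2])/d[:,2])[:,None]
def proj(c,P):
    return cv2.projectPoints(np.float64(P).reshape(-1,1,3),np.float64(c['rvec']),np.float64(c['tvec']),c['intrinsics'],np.array([c['k1'],0,0,0,0.]))[0][:,0]
E
python3 - <<'E'
from h import *
c=vision.capture('top'); f=c['frame']; hsv=cv2.cvtColor(f,cv2.COLOR_RGB2HSV)
print('cam',ray(c,[[320,200]])[0])
def big(m,roi):
    z=np.zeros_like(m); y0,y1,x0,x1=roi; z[y0:y1,x0:x1]=m[y0:y1,x0:x1]
    n,l,s,ce=cv2.connectedComponentsWithStats(z); i=1+s[1:,4].argmax(); print(s[i],ce[i]); return (l==i).astype(np.uint8)
ym=big(cv2.inRange(hsv,(20,120,100),(35,255,255)),(230,270,275,320))
bm=big(cv2.inRange(hsv,(100,120,40),(125,255,255)),(165,270,270,415))
for m,z in((ym,.094),(bm,.07)):
    b=cv2.boxPoints(cv2.minAreaRect(cv2.findContours(m,0,1)[0][0])); print(b.round(1),plane(c,b,z).round(4)[:,:2])
cv2.imwrite('pics/top1.png',cv2.resize(f[170:265,270:415,::-1],None,fx=5.5,fy=5.5,interpolation=cv2.INTER_CUBIC))
E
```

```text
cam [0.38861986 0.02831716 1.113183  ]
[286 243  21  14 237] [296.03375527 249.13080169]
[ 283  179  115   65 4390] [341.97448747 214.77722096]
[[285.8 244.1]
 [305.  242. ]
 [306.3 254.1]
 [287.1 256.2]] [[0.4523 0.1192]
 [0.4593 0.069 ]
 [0.428  0.0645]
 [0.4211 0.1144]]
[[281.1 190.3]
 [391.5 178.1]
 [397.4 231.4]
 [287.1 243.7]] [[ 0.6007  0.1402]
 [ 0.6433 -0.1633]
 [ 0.4958 -0.1783]
 [ 0.4552  0.1179]]
```

View pics/top1.png

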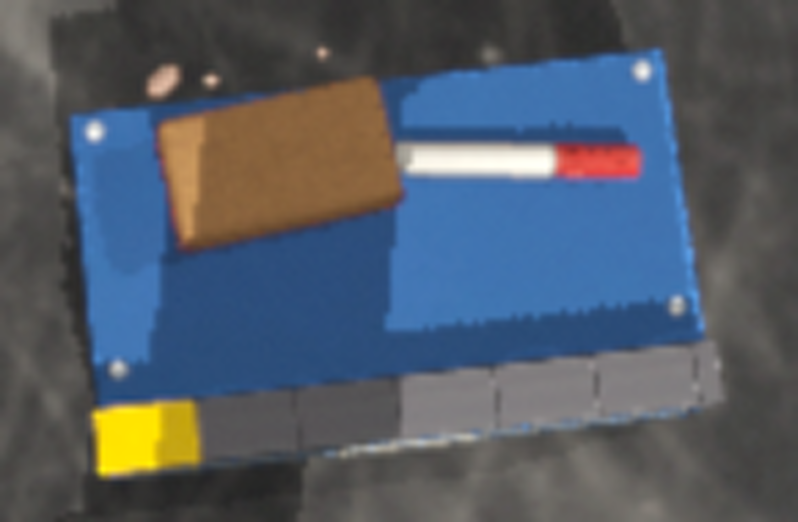

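The enlarged top view shows the yellow end at crop x 95–200 and y 400–478. The seams are at about x 298, 398, 495, 597 and 695. That puts the yellow centre near (0.440, 0.092), with a yaw of about 8°.

>>> arm_command([
  [0, 0, -1.3],
  [0, 0, -2.6],
  [0, 0, -4],
  [0, 0, -4],
  [14.8, -18.7, -4],
  [14.8, -18.7, -4],
  [14.8, -18.7, -4],
  [14.8, -18.7, -4],
  [14.8, -18.7, -4],
  [14.8, -18.7, -4],
  [14.8, -18.7, -4],
  [14.8, -18.7, -4],
  [14.8, -18.7, -4],
  [14.8, -18.7, -4],
  [14.8, -18.7, -4],
  [14.8, -18.7, -4],
  [14.8, -18.7, -4],
  [14.8, -18.7, -4],
  [14.8, -18.7, -4],
  [14.8, -18.7, -4],
], spin=[0, 0, 0, 0, 1, 1.96, 1.96, 1.96, 1.96, 1.96, 1.96, 1.96, 1.96, 1.96, 1.96, 1.96, 1.96, 1.96, 1.96, 1.96], claw=[0, 0, 0, 0, 0, 0, 0, 0, 0, 0, 0, 0, 0, 0, 0, 0, 0, 0, 0, 0])

```text
time_s: 1.82
tcp_pos: [0.4239, 0.0456, 0.3514]
orientation: [3.134, 0.218, 0.002]
wrist_force: [1.2, -0.0, -0.9]
width: 0.001
gripper_force: 0.0
```

>>> arm_command([
  [0, 0, 0],
  [0, 0, 0],
  [0, 0, 0],
], spin=[0, 0, 0], claw=[0, 0, 0])

```text
time_s: 2.07
tcp_pos: [0.4237, 0.0433, 0.3509]
orientation: [3.134, 0.22, -0.001]
wrist_force: [0.3, -0.6, 0.6]
width: 0.001
gripper_force: 0.0
```

```bash
python3 - <<'E'
from h import *
s=r.read_state(); print(s['tcp_pos'],s['orientation'],s['wrist_force'],s['joint_positions'].round(2) if hasattr(s['joint_positions'],'round') else s['joint_positions'])
c=vision.capture('wrist'); cv2.imwrite('pics/w1.png',c['frame'][:,:,::-1]); print(c['mount'],c['k1'],c['intrinsics'][0])
E
```

```text
[0.42370646 0.04325021 0.3508654 ] [ 3.13362759e+00  2.19710621e-01 -1.25963341e-03] [ 0.28078145 -0.61545984  0.62398762] [ 0.45  0.01 -0.66  1.82  0.01  1.31 -1.64]
[[ 1.78246440e-04 -9.59559541e-01 -2.81505692e-01  7.10597762e-02]
 [ 9.99999891e-01  2.92492553e-04 -3.63820702e-04 -8.48618958e-04]
 [ 4.31445944e-04 -2.81505597e-01  9.59559489e-01 -1.42687907e-01]
 [ 0.00000000e+00  0.00000000e+00  0.00000000e+00  1.00000000e+00]] -0.05361876583983698 [339.66239707   0.         321.73051336]
```

View pics/w1.png

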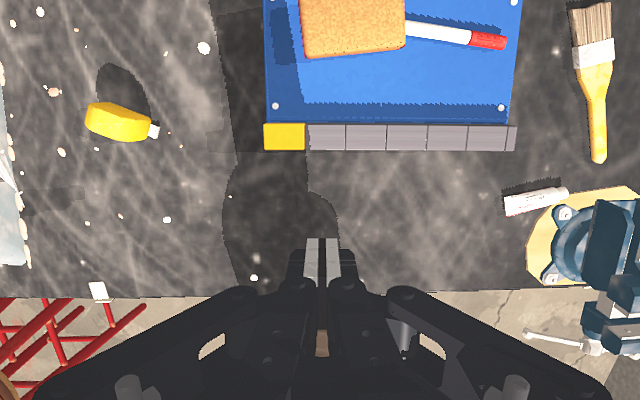

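The wrist view shows the edge square to the tool. Yellow runs from x 264 to 305 at rows 124–150, and the end stop is at x 507–517. Next I measure it.

```bash
cat >> h.py <<'E'
def wristcal(c,s):
    R=cv2.Rodrigues(np.float64(s['orientation']))[0]; M=c['mount']
    Rc=R@M[:3,:3]; t=np.ravel(s['tcp_pos'])+R@M[:3,3]
    return dict(c,rvec=cv2.Rodrigues(Rc.T)[0],tvec=-Rc.T@t)
E
python3 - <<'E'
from h import *
s=r.read_state(); c=wristcal(vision.capture('wrist'),s); f=c['frame']; hsv=cv2.cvtColor(f,cv2.COLOR_RGB2HSV)
m=np.zeros(f.shape[:2],np.uint8); m[115:160,255:312]=cv2.inRange(hsv,(20,120,100),(35,255,255))[115:160,255:312]
b=cv2.boxPoints(cv2.minAreaRect(max(cv2.findContours(m,0,1)[0],key=cv2.contourArea))); print(b)
P=plane(c,b,.094); print(P.round(4),P.mean(0))
# blue lower boundary / seams row profile
g=f[:,:,:].mean(2)
print(np.argsort(np.diff(g[130:146].mean(0))[300:520])[:8]+300)
Q=plane(c,[[507,125],[507,150],[517,125],[517,150]],.094); print(Q.round(4))
E
```

```text
[[263. 123.]
 [303. 123.]
 [303. 149.]
 [263. 149.]]
[[0.4539 0.1164 0.094 ]
 [0.4601 0.0704 0.094 ]
 [0.4301 0.0667 0.094 ]
 [0.4237 0.1136 0.094 ]] [0.44195287 0.09177873 0.094     ]
[384 343 303 425 514 504 465 515]
[[ 0.4923 -0.1672  0.094 ]
 [ 0.4636 -0.1756  0.094 ]
 [ 0.4941 -0.1793  0.094 ]
 [ 0.4654 -0.1879  0.094 ]]
```

>>> arm_command([
  [0.83, -1.51, 0],
  [0.83, -1.51, 1.3],
  [0.83, -1.51, 2.6],
  [0.83, -1.51, 3.9],
  [0.83, -1.51, 5.2],
  [0.83, -1.51, 6.5],
  [0.83, -1.51, 7.5],
  [0.83, -1.51, 8.0],
  [0.83, -1.51, 8.0],
  [0.83, -1.51, 8.0],
  [0.83, -1.51, 8.0],
  [0.83, -1.51, 8.0],
], spin=[0, 0, 0, 0, 0, 0, 0, 0, 0, 0, 0, 0], claw=[0, 0, 0, 0, 0, 0, 0, 0, 0, 0, 0, 0])

```text
time_s: 3.17
tcp_pos: [0.4434, 0.0917, 0.1128]
orientation: [3.134, 0.217, 0.004]
wrist_force: [0.6, -0.5, 0.6]
width: 0.003
gripper_force: 0.0
```

```bash
python3 - <<'E'
from h import *
s=r.read_state(); print(s['tcp_pos'],s['orientation'],s['wrist_force'])
c=vision.capture('wrist'); cv2.imwrite('pics/w2.png',c['frame'][:,:,::-1])
c=vision.capture('wrist'); print(r.read_state()['wrist_force'])
E
```

```text
[0.44344547 0.0917342  0.11278555] [3.13386425 0.21743093 0.00438453] [ 0.56126574 -0.46230059  0.61777998]
[ 0.5993996   0.4041453  -0.53121822]
```

View pics/w2.png

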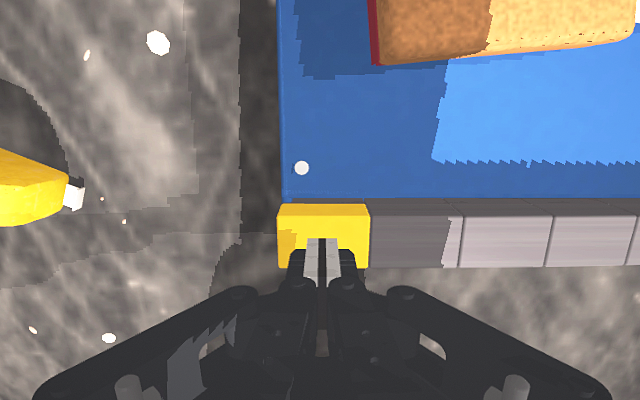

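The fingertip is centred over the yellow piece (yellow at x 277–370, rows 203–268). I'll come down gently.

>>> arm_command([
  [0, 0, 0.25],
  [0, 0, 0.45],
  [0, 0, 0.5],
  [0, 0, 0.53],
  [0, 0, 0.56],
  [0, 0, 0.59],
  [0, 0, 0.59],
], spin=[0, 0, 0, 0, 0, 0, 0], claw=[0, 0, 0, 0, 0, 0, 0])

```text
time_s: 3.85
tcp_pos: [0.4421, 0.092, 0.0941]
orientation: [3.133, 0.219, -0.0]
wrist_force: [-2.9, -0.7, 9.3]
width: 0.002
gripper_force: 4.6
```

>>> arm_command([
  [0, 0, -0.2],
  [0, 0.8, -0.2],
  [0, 1.6, -0.2],
  [0, 1.6, -0.2],
  [0, 1.6, -0.08],
  [0, 1.6, -0.04],
  [0, 1.6, -0.01],
  [0, 1.6, 0.0],
  [0, 1.6, 0.0],
], spin=[0, 0, 0, 0, 0, 0, 0, 0, 0], claw=[0, 0, 0, 0, 0, 0, 0, 0, 0])

```text
time_s: 4.6
tcp_pos: [0.4488, 0.045, 0.0941]
orientation: [3.133, 0.221, -0.0]
wrist_force: [-1.9, -1.8, 9.4]
width: 0.002
gripper_force: 4.8
```

Piece 1 is rigid, so on to the next.

>>> arm_command([
  [0, 0, -0.2],
  [0, 0.8, -0.2],
  [0, 1.63, -0.2],
  [0, 1.63, -0.2],
  [0, 1.63, -0.08],
  [0, 1.63, -0.04],
  [0, 1.63, -0.01],
  [0, 1.63, 0.0],
  [0, 1.63, 0.0],
], spin=[0, 0, 0, 0, 0, 0, 0, 0, 0], claw=[0, 0, 0, 0, 0, 0, 0, 0, 0])

```text
time_s: 5.35
tcp_pos: [0.4555, -0.0029, 0.0941]
orientation: [3.133, 0.222, -0.0]
wrist_force: [-3.1, -1.1, 9.4]
width: 0.001
gripper_force: 4.9
```

Piece 2 is rigid.

>>> arm_command([
  [0, 0, -0.2],
  [0, 0.8, -0.2],
  [0, 1.61, -0.2],
  [0, 1.61, -0.2],
  [0, 1.61, -0.08],
  [0, 1.61, -0.04],
  [0, 1.61, -0.01],
  [0, 1.61, 0.0],
  [0, 1.61, 0.0],
], spin=[0, 0, 0, 0, 0, 0, 0, 0, 0], claw=[0, 0, 0, 0, 0, 0, 0, 0, 0])

```text
time_s: 6.1
tcp_pos: [0.4622, -0.0506, 0.0941]
orientation: [3.133, 0.222, -0.001]
wrist_force: [-3.4, -0.1, 9.6]
width: 0.001
gripper_force: 4.8
```

Piece 3 is rigid.

>>> arm_command([
  [0, 0, -0.2],
  [0, 0.8, -0.2],
  [0, 1.61, -0.2],
  [0, 1.61, -0.2],
  [0, 1.61, -0.08],
  [0, 1.61, -0.04],
  [0, 1.61, -0.01],
  [0, 1.61, 0.0],
  [0, 1.61, 0.0],
], spin=[0, 0, 0, 0, 0, 0, 0, 0, 0], claw=[0, 0, 0, 0, 0, 0, 0, 0, 0])

```text
time_s: 6.85
tcp_pos: [0.4689, -0.0984, 0.0941]
orientation: [3.133, 0.222, -0.001]
wrist_force: [-4.4, -0.7, 8.8]
width: -0.001
gripper_force: 4.7
```

Piece 4 is rigid too.

>>> arm_command([
  [0, 0, -0.2],
  [0, 0.8, -0.2],
  [0, 1.61, -0.2],
  [0, 1.61, -0.2],
  [0, 1.61, -0.08],
  [0, 1.61, -0.04],
  [0, 1.61, -0.01],
  [0, 1.61, 0.0],
  [0, 1.61, 0.0],
], spin=[0, 0, 0, 0, 0, 0, 0, 0, 0], claw=[0, 0, 0, 0, 0, 0, 0, 0, 0])

```text
time_s: 7.6
tcp_pos: [0.4758, -0.1464, 0.0935]
orientation: [-3.133, -0.222, 0.0]
wrist_force: [-0.8, 0.5, 1.1]
width: -0.001
gripper_force: 0.5
```

The fifth piece gives at 1 N. I'll press it down slowly.

>>> arm_command([
  [0, 0, 0.05],
  [0, 0, 0.1],
  [0, 0, 0.15],
  [0, 0, 0.2],
  [0, 0, 0.24],
  [0, 0, 0.28],
  [0, 0, 0.32],
  [0, 0, 0.36],
  [0, 0, 0.4],
  [0, 0, 0.4],
  [0, 0, 0.4],
], spin=[0, 0, 0, 0, 0, 0, 0, 0, 0, 0, 0], claw=[0, 0, 0, 0, 0, 0, 0, 0, 0, 0, 0])

```text
time_s: 8.52
tcp_pos: [0.4761, -0.1473, 0.082]
orientation: [3.134, 0.219, 0.001]
wrist_force: [-0.8, 1.7, 8.8]
width: 0.001
gripper_force: 3.9
```

>>> arm_command([
  [0, 0, 0.02],
  [0, 0, 0.04],
  [0, 0, 0.05],
  [0, 0, 0.05],
  [0, 0, 0.05],
  [0, 0, 0.05],
], spin=[0, 0, 0, 0, 0, 0], claw=[0, 0, 0, 0, 0, 0])

```text
time_s: 9.02
tcp_pos: [0.4763, -0.1473, 0.0819]
orientation: [3.133, 0.219, 0.001]
wrist_force: [-7.1, 3.2, 24.2]
width: -0.001
gripper_force: 12.3
```

It's at the hard stop: 24 N with no further travel. Now I lift straight off.

>>> arm_command([
  [0, 0, -0.1],
  [0, 0, -0.3],
  [0, 0, -0.6],
  [0, 0, -1.2],
  [0, 0, -2.4],
  [0, 0, -3.6],
  [0, 0, -4.8],
  [0, 0, -6],
  [0, 0, -7],
  [0, 0, -7],
  [0, 0, -7],
  [0, 0, -7],
], spin=[0, 0, 0, 0, 0, 0, 0, 0, 0, 0, 0, 0], claw=[0, 0, 0, 0, 0, 0, 0, 0, 0, 0, 0, 0])

```text
time_s: 10.02
tcp_pos: [0.4753, -0.1477, 0.2896]
orientation: [3.134, 0.218, -0.001]
wrist_force: [0.2, -0.4, -0.7]
width: -0.005
gripper_force: 0.0
```

```bash
python3 - <<'E'
from h import *
print(r.read_state()['wrist_force'])
c=vision.capture('scene'); d=vision.capture('wrist')
a=cv2.resize(c['frame'][160:280,270:450],(780,520)[:2],interpolation=cv2.INTER_CUBIC)
cv2.imwrite('pics/s2.png',a[:,:,::-1]); cv2.imwrite('pics/w3.png',d['frame'][:,:,::-1])
E
```

```text
[ 0.24537742 -0.41260685 -0.72344818]
```

View pics/s2.png

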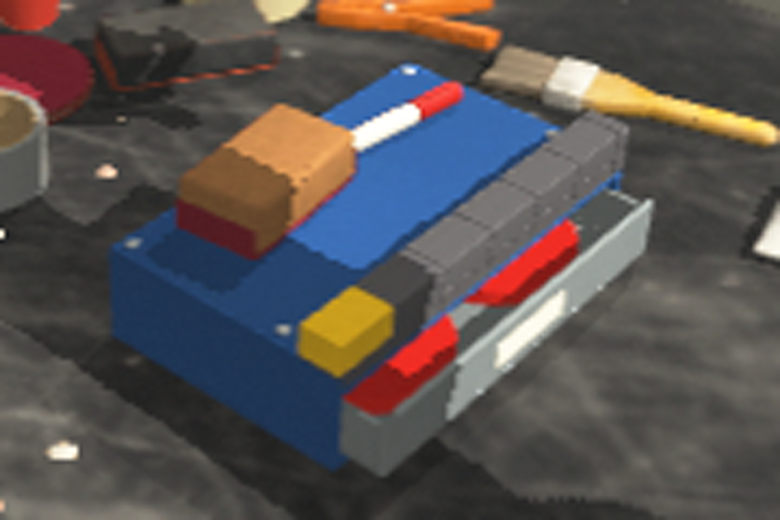

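View pics/w3.png

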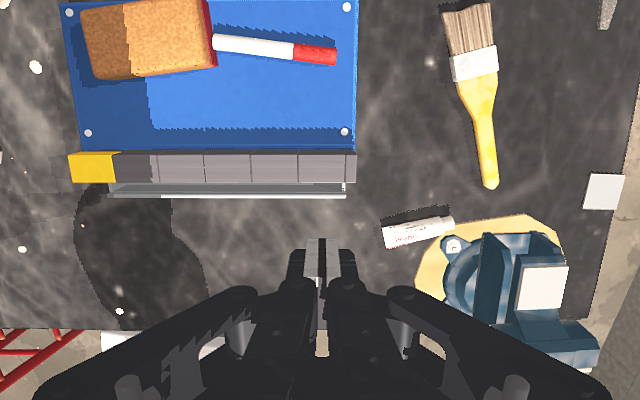

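The scene crop shows the drawer ajar in front of the edge (crop 345–655, 195–475) and the cover sprung back flush. The block and marker are where they were, and the finger is clear.

```bash
python3 -c "
from cell import r
print(r.close_job())"
```

```text
the job is handed in; nothing more can be done
None
```

The job is handed in: I touched the yellow end first, the fifth dark piece was the one that gave, and pressing it to its stop (24 N at the wrist) left the drawer ajar. The finger is clear, and the block and marker on the box look unmoved.

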